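# Seat the flanged cap in the sprung nest and hold it pressed level

## Robot

A 6-joint arm with a two-finger parallel gripper is mounted at the origin on the work surface. World frame = base frame: x ahead of the robot, y to its left, z up, the work surface at z = 0. Lengths are in m, angles in rad, forces in N, time in s.
With the tool pointing down it reaches from about 0.375 to 0.75 m from the base axis. Payload 9 kg.
Tool frame: the origin (TCP) lies midway between the tips of the shut fingers; the grasp point (between the pads) lies 19 mm behind it; z points along the fingers, y is the direction in which the jaws open and shut (so a half turn about z gives the same grasp; the last joint's range is limited). The gripper opens to 85 mm and grips with 20 to 120 N. Pads are 22 mm wide; open, the fingers measure 114 mm over their backs; the gripper's body (76 mm by 85 mm) begins 54 mm behind the grasp point. The pads swing forward as they close: fully open they stand 13 mm farther back than shut.
Start: joints at [0.907, 0.104, 0.097, 1.564, 0, 1.353], TCP at [0.259, 0.541, 0.231] pointing down, gripper open.
Joint ranges: [-2.99, 2.99], [-0.84, 1.86], [-1.1, 1.16], [-1.84, 2.11], [-1.51, 1.56], [-3.14, 3.14]. Speed limits (rad/s): [2.22, 2.22, 2.57, 3.14, 3.14, 3.14].

## Interface

Orientations are given as a unit quaternion [x, y, z, w].
In Python, from bench import env, viewer, workorder, nets gives the robot as it stands.
- The arm moves only by the shell command python3 -m pendant 'ROWS'. ROWS is JSON, one flat list of numbers, 5 for each row, row after row: the shift along the world's x, y, z normalised to -1 to 1, where 1 is 0.02 m, then the turn about the world's z normalised to -1 to 1, where 1 is 30 degrees, then the opening, from 0 (shut) to 1 (fully open). A call has 1 to 10 rows; each row shifts and turns the pose as measured when the row begins; what a row does not reach is not made up. A row lasts 1/12 s, in which the tool goes at most 41.7 mm and 7.16 degrees, less where a joint would pass 70% of its speed; a pose out of reach is approached as far as the arm can. A call with a number of a shift or a turn outside -1 to 1 is refused whole. A call with a gripper value outside its range is refused whole. The fingers move at their own pace and stop on an object; the grip force is fixed at half the most. Time passes only in rows, so rows that do not move let the fingers close. It gives the time, the measured TCP pose, the force and the opening at its end, in the units of the state.
- env.sense(): the state, without advancing time (a new reading comes with each control period).
- viewer.snapshot(name): name is "scene" or "top" or "wrist"; returns a dict with "frame" (480x640x3 uint8, blue, green, red), "fx", "fy", "cx", "cy" (pixels), "R" (3x3) and "t" (3): a world point X has camera coordinates R X + t. Camera axes: x right, y down, z forward; pixel columns grow to the right and rows downward; lengths in m; the calibration is good to about 2 mm. The wrist camera is an equidistant fisheye: a pixel r from the principal point sees the ray r / f radians off the axis. A picture is of the moment at which its call begins. There is no depth.
- workorder.job_done(): hands the job in, once; it reports no verdict.
Trained networks look in the newest picture that a camera, given by its name, has taken for a name from the list of things; names that differ only in an ending like _2 or _b are one class to them, and where a whole thing is asked for, a point or a joint stands for the part that bears it (a point fixed in the world has none). Each returns a list of dicts, best first, with "confidence" (0 to 1); they miss things now and then, are a little off and sometimes report something else, mostly with a low value. They report only what shows in the picture. A call takes as long as a camera call. They do not tell look-alikes from the thing itself.
- nets.recognise(camera, query): "location" ([column, row] in pixels, amid what is visible of it).
- nets.regions_of(camera, query): "mask" (480x640 bool, what is visible of it) and "location" ([column, row] in pixels, amid what is visible of it).
The state is a dict: "t": time; "qpos": joint angles; "joint_velocities": joint speeds; "joint_torque": joint torques, N m; "position": TCP position; "tool_rot": TCP orientation; "ft_force": force on the tool from outside, world axes, zero at the start; "ft_torque": the same for the moment, N m; "width": finger opening in m.
Only numpy, scipy, OpenCV 4.12 (cv2) and the standard library are available. Lean on these libraries where they do the work, as an engineer would, in place of code of your own. Each camera call takes 0.05 s, during which the arm holds its last target.

## Task

In the bonding fixture, the cap has to be kept under spring pressure: take the top-hat-shaped cap that stands on its wide flange, seat it flange-down in the fixture's sprung nest, and with the gripper press it straight down until the nest's rim is level with the top of the fixed collar around it (10 mm of travel, neither bottomed nor left standing proud). Finish while holding it pressed steadily at that depth: do not let go at the end. Leave the upside-down spare cap and everything else on the bench where they stand.

Things in the scene. Friction and masses are not known exactly. Their poses are not given: they have to be found in the camera images.
- cap_center (a point): the cap to use: a plain aluminium part shaped like a top hat, turned solid, 0.16 to 0.26 kg. Total height 60 mm: a round flange 56 mm across and 6 mm thick at its lower end, above it a plain cylinder 40 mm across and 54 mm high with a flat top. It stands on the bench flange down. This point is on its axis, half-way up (30 mm above the flange's underside, 30 mm below the flat top); z points up out of the flat top. The cap is round, so its yaw means nothing.
- spare_center (a point): the spare cap: an identical part standing upside down (flange on top, narrow end on the bench). Not to be used or moved. The point is on its axis, half-way up, 30 mm above the bench.
- nest_seat (a point): centre of the flat floor of the nest, on which the flange sits. The nest is an aluminium cup 74 mm across with a round pocket 61 mm across and 7 mm deep, open upward; its rim is 7 mm above this point. It stands in the middle of the fixture, slides straight down against a spring when pushed and comes back up when let go. This point moves down with it; at rest it is 53 mm above the bench.
- nest (a joint): how far the nest has been pushed down, in m: 0 = at rest, its rim 10 mm above the collar (60 mm above the bench); 0.010 = rim level with the collar's top; 0.018 = bottomed, 8 mm below the collar. The spring resists with 8 N at the start of the travel and 14 N with the rim level (18.8 N bottomed); the weight of nest and cap takes about 3 N off what has to be pushed.
- collar_top (a point): centre of the collar's top, 50 mm above the bench. The collar is a fixed dark steel ring around the nest, 102 mm outside, 81 mm inside. It stands on a fixed grey square base plate, 130 x 130 mm and 26 mm high, its sides along the x and y axes of this point. The whole fixture is bolted down.
- dropper: bystander, to be left alone: small amber dropper bottle, 28 mm across, 75 mm high; origin at the centre of its underside.
- jar: bystander, to be left alone: low white jar, 34 mm across, 26 mm high; origin at the centre of its underside.
- stain: bystander, to be left alone: small amber jar, 38 mm across, 45 mm high; origin at the centre of its underside.
- liquid: bystander, to be left alone: clear bottle, 34 mm across, 85 mm high; origin at the centre of its underside.
- model: bystander, to be left alone: plaster model with a row of teeth, 66 x 70 x 34 mm; origin at the centre of its underside.
- spatula: bystander, to be left alone: thin wax knife with a round black handle, 180 mm long and 10 mm high, lying flat; the origin lies on the bench near its middle.
- dish: bystander, to be left alone: white ceramic dish, 64 mm across, 25 mm high; origin at the centre of its underside.
Not all that is in view belongs to the job. What is shaped like the part that bears cap_center but pink or yellow is not meant.

How it is judged:
At the end, for the whole second after the job is handed in: At the end and through the second after: the nest is pushed down 10 mm, give or take 3 mm, and is still; the cap sits in it flange-down (axis within 6 mm of the nest's centre, seated to within 4 mm, tilted less than 0.1 rad), and the gripper is pressing on the cap with more than 3 N (value of joint nest between 0.007 and 0.013 m and velocity of joint nest between -0.01 and 0.01 m/s and horizontal distance between cap_center and nest_seat below 0.006 m and z of cap_center in the frame of nest_seat between 0.026 and 0.034 m and angle between cap_center's own z axis and vertical below 0.1 rad and contact force between any of the fingers, the arm and cap above 3 N); the arm keeps its last pose, push and grip.
It fails at once if the spare cap or a bystander is pushed more than 20 mm from its place or knocked over (distance of any of spare_center, dropper, jar, stain, liquid, model, spatula, dish from where it was at the start of the episode above 0.02 m or angle between any of spare_center, dropper, jar, stain, liquid, model, dish's own z axis and vertical above 0.6 rad).
It also fails if it takes over 48 s, if anything falls off the work surface, if the arm or the gripper's body presses on something with over 40 N, if the wrist force passes 120 N, or if a joint passes its speed limit or range.

## Working session

There is one attempt and no reset: what is moved stays moved. The work goes in short steps, Python scripts to look and compute and a shell command to move; the robot and the scene stay as the last step left them, time stands still between calls to the robot, and variables do not carry over. Pictures are saved under pics/ and viewed, and the job is handed in when it is done.

```bash
ls; mkdir -p pics
cat > h.py <<'E'
import numpy as np,cv2
from bench import env,viewer,workorder,nets
def ray(s,p):
    R=np.array(s["R"]);t=np.array(s["t"]);x=(p[0]-s["cx"])/s["fx"];y=(p[1]-s["cy"])/s["fy"]
    return -R.T@t, R.T@np.array([x,y,1.])
def at(s,p,z):
    c,d=ray(s,p);return c+d*(z-c[2])/d[2]
def proj(s,X):
    c=np.array(s["R"])@np.array(X)+np.array(s["t"]);return [round(float(s["fx"]*c[0]/c[2]+s["cx"]),1),round(float(s["fy"]*c[1]/c[2]+s["cy"]),1)]
E
python3 - <<'E'
from h import *
np.set_printoptions(precision=4,suppress=True)
for n in("scene","top"):
    s=viewer.snapshot(n);cv2.imwrite(f"pics/{n}0.png",s["frame"])
    print(n,-np.array(s["R"]).T@np.array(s["t"]))
    for q,z in(("cap_center",.03),("spare_center",.03),("nest_seat",.053),("collar_top",.05)):
        for m in ("recognise",):
            for d in nets.recognise(n,q)[:6]:print(q,d["confidence"],d["location"],at(s,d["location"],z))
print(env.sense())
E
```

```text
pics
scene [1.3612 0.0073 0.7972]
cap_center 0.98 [436.9, 216.5] [0.3734 0.2706 0.03  ]
cap_center 0.96 [463.9, 250.7] [0.4878 0.3092 0.03  ]
cap_center 0.84 [478.8, 293.8] [0.6118 0.3143 0.03  ]
spare_center 0.56 [381.8, 269.4] [0.5478 0.1343 0.03  ]
nest_seat 0.66 [234.5, 265.8] [ 0.5678 -0.1558  0.053 ]
collar_top 0.7 [235.4, 282.8] [ 0.6115 -0.149   0.05  ]
top [ 0.3692 -0.011   1.2711]
cap_center 0.94 [214.4, 298.9] [0.3705 0.2655 0.03  ]
cap_center 0.83 [200.7, 260.8] [0.4736 0.3022 0.03  ]
cap_center 0.74 [198.8, 215.8] [0.5971 0.3076 0.03  ]
spare_center 0.74 [264.3, 227.9] [0.5582 0.1291 0.03  ]
collar_top 0.8 [372.7, 220.1] [ 0.5675 -0.1643  0.05  ]
{'t': 0.5, 'qpos': array([0.9073, 0.1041, 0.0973, 1.5639, 0.    , 1.3531]), 'joint_velocities': array([ 0.0003, -0.0018, -0.    ,  0.0003, -0.0005,  0.0009]), 'joint_torque': array([ -0.0013, -55.6276,  50.3385,   0.0017,  -0.0003,  -0.    ]), 'position': array([0.2587, 0.5414, 0.2313]), 'tool_rot': array([0.221 , 0.9753, 0.    , 0.    ]), 'ft_force': array([-0.0522, -0.7485,  0.4923]), 'ft_torque': array([-0.0385, -0.0149, -0.0052]), 'width': 0.08527189406827887}
```

View pics/scene0.png

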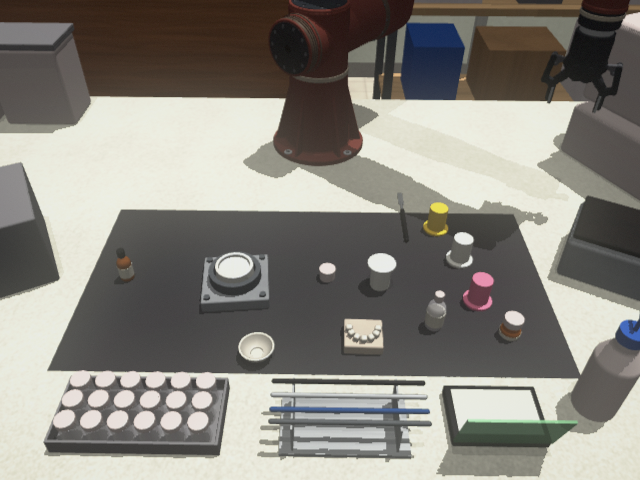

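View pics/top0.png

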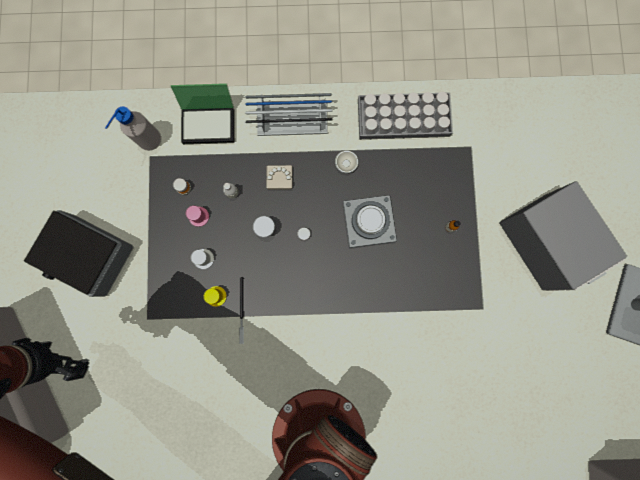

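The silver cap standing flange-down is at scene (461,250) / top (202,259). The yellow (437,217) and pink (480,290) ones are decoys. The spare is at scene (381,272), and the fixture is at scene (236,270) / top (371,220). I'll refine these positions by fitting the known shapes to the masks.

```bash
cat > fit.py <<'E'
from h import *
from scipy.optimize import minimize
def circ(x,y,r,z):
    a=np.linspace(0,2*np.pi,60);return np.c_[x+r*np.cos(a),y+r*np.sin(a),0*a+z]
def sil(s,x,y,parts,K=8):
    im=np.zeros((480,640),np.uint8)
    for (r,z0,z1) in parts:
        P=np.r_[circ(x,y,r,z0),circ(x,y,r,z1)]
        u=np.array([proj(s,p) for p in P])
        h=cv2.convexHull((u*16).round().astype(np.int32)); cv2.fillConvexPoly(im,h,255,cv2.LINE_AA,4)
    return im/255.
CAP=[(.028,0,.006),(.02,0,.06)]
SPARE=[(.028,.054,.06),(.02,0,.06)]
def fit(s,mask,x,y,parts):
    m=mask.astype(float)
    def c(p):
        q=sil(s,p[0]/100,p[1]/100,parts);return -np.minimum(q,m).sum()/np.maximum(q,m).sum()
    r=minimize(c,[x*100,y*100],method="Nelder-Mead",options=dict(initial_simplex=[[x*100,y*100],[x*100+1,y*100],[x*100,y*100+1]],xatol=.005,fatol=1e-5))
    return r.x/100,-r.fun
E
python3 - <<'E'
from fit import *
g={"scene":(.4878,.309,(463,250)),"top":(.4736,.302,(201,260))}
for n in("scene","top"):
    s=viewer.snapshot(n)
    vis=s["frame"].copy()
    for d in nets.regions_of(n,"cap_center"):
        if np.hypot(*(np.array(d["location"])-g[n][2]))<12:
            print(n,"cap",d["confidence"],d["mask"].sum(),fit(s,d["mask"],*g[n][:2],CAP)); vis[d["mask"]]=(0,255,0)
    for d in nets.regions_of(n,"spare_center")[:1]:
        print(n,"spare",d["confidence"],d["location"],fit(s,d["mask"],.555,.13,SPARE))
    for q in("nest_seat","nest","collar_top"):
      for d in nets.regions_of(n,q)[:2]:
        print(n,q,d["confidence"],d["location"],d["mask"].sum()); 
        if d["confidence"]>.4: vis[d["mask"]]=vis[d["mask"]]//2+(np.array((0,0,120)) if q!="collar_top" else np.array((120,0,0))).astype(np.uint8)
    for q in("jar","stain","liquid","dropper","model","spatula","dish"):
      for d in nets.recognise(n,q)[:1]: print(q,d["confidence"],d["location"],at(s,d["location"],.02).round(3))
    def crop(c): return cv2.resize(np.hstack([s["frame"][c[1]-50:c[1]+50,c[0]-50:c[0]+50],vis[c[1]-50:c[1]+50,c[0]-50:c[0]+50]]),None,fx=4,fy=4,interpolation=cv2.INTER_NEAREST)
    cv2.imwrite(f"pics/{n}_fix.png",crop((236,270) if n=="scene" else (371,220)))
E
```

```text
scene cap 0.77 753 (array([0.48101742, 0.30317622]), np.float64(0.8945672899854078))
scene spare 0.85 [381.4, 266.4] (array([0.55718512, 0.13040923]), np.float64(0.8758195726080622))
scene nest_seat 0.83 [232.7, 265.9] 977
scene nest_seat 0.21 [460.7, 251.3] 777
scene nest 0.95 [234.0, 268.0] 944
scene collar_top 0.81 [235.6, 282.4] 3669
jar 0.62 [329.3, 272.2] [0.548 0.03  0.02 ]
stain 0.63 [511.3, 323.9] [0.678 0.362 0.02 ]
liquid 0.59 [432.3, 312.5] [0.652 0.221 0.02 ]
dropper 0.73 [123.6, 267.0] [ 0.541 -0.387  0.02 ]
model 0.56 [361.5, 339.7] [0.72  0.086 0.02 ]
spatula 0.59 [399.3, 216.8] [0.363 0.189 0.02 ]
dish 0.96 [254.7, 347.0] [ 0.74  -0.102  0.02 ]
top cap 0.54 374 (array([0.48127864, 0.30037439]), np.float64(0.9013247234224395))
top spare 0.73 [263.3, 224.0] (array([0.5599357 , 0.12747063]), np.float64(0.8784078248094577))
top nest_seat 0.56 [369.6, 217.7] 626
top nest 0.85 [367.4, 221.2] 614
top nest 0.4 [304.7, 235.0] 110
top collar_top 0.75 [371.5, 221.8] 2284
jar 0.51 [303.5, 234.3] [0.539 0.023 0.02 ]
stain 0.75 [454.2, 224.1] [ 0.555 -0.391  0.02 ]
liquid 0.57 [230.0, 191.9] [0.664 0.224 0.02 ]
model 0.89 [275.2, 174.7] [0.709 0.098 0.02 ]
spatula 0.57 [239.1, 304.2] [0.354 0.201 0.02 ]
dish 0.55 [345.6, 161.0] [ 0.742 -0.1    0.02 ]
```

Run:
```python
import fit as F
from fit import *
def sq(x,y,th,h,z):
    c,s=np.cos(th),np.sin(th);return np.array([[x+c*a-s*b,y+s*a+c*b,z] for a,b in((h,h),(-h,h),(-h,-h),(h,-h))])
def hull(s,im,P):
    u=np.array([proj(s,p) for p in P]);cv2.fillConvexPoly(im,cv2.convexHull((u*16).round().astype(np.int32)),255,cv2.LINE_AA,4)
for n in("scene","top"):
    s=viewer.snapshot(n); m=nets.regions_of(n,"collar_top")[0]["mask"].astype(float)
    def c(p):
        im=np.zeros((480,640),np.uint8);x,y,t=p[0]/100,p[1]/100,p[2]/20
        hull(s,im,np.r_[sq(x,y,t,.065,0),sq(x,y,t,.065,.026)])
        hull(s,im,np.r_[circ(x,y,.051,.026),circ(x,y,.051,.05)]);hull(s,im,np.r_[circ(x,y,.037,.05),circ(x,y,.037,.06)])
        q=im/255.;return -np.minimum(q,m).sum()/np.maximum(q,m).sum()
    p0=np.array([56.8,-15.6,0.])
    r=minimize(c,p0,method="Nelder-Mead",options=dict(initial_simplex=[p0,p0+[1,0,0],p0+[0,1,0],p0+[0,0,2]],xatol=.005,fatol=1e-5))
    x,y,t=r.x/[100,100,20];print(n,x,y,t,r.fun)
    f=cv2.resize(s["frame"],None,fx=4,fy=4,interpolation=cv2.INTER_CUBIC)
    for (rr,z,col) in((.051,.05,(0,0,255)),(.037,.06,(0,255,0)),(.0305,.06,(255,0,255))):
        cv2.polylines(f,[np.array([np.array(proj(s,p))*4+1.5 for p in circ(x,y,rr,z)]).round().astype(np.int32)],True,col,1)
    cv2.polylines(f,[np.array([np.array(proj(s,p))*4+1.5 for p in sq(x,y,t,.065,.026)]).round().astype(np.int32)],True,(255,255,0),1)
    C=(236,270) if n=="scene" else (371,220); a=f[C[1]*4-200:C[1]*4+200,C[0]*4-200:C[0]*4+200].copy()
    f=cv2.resize(s["frame"],None,fx=4,fy=4,interpolation=cv2.INTER_CUBIC)
    for (rr,z,col) in((.028,.006,(0,0,255)),(.02,.06,(0,255,0)),(.028,.0,(255,0,255))):
        cv2.polylines(f,[np.array([np.array(proj(s,p))*4+1.5 for p in circ(.481,.302,rr,z)]).round().astype(np.int32)],True,col,1)
    C=(461,250) if n=="scene" else (202,260); b=f[C[1]*4-200:C[1]*4+200,C[0]*4-200:C[0]*4+200]
    cv2.imwrite(f"pics/{n}_ov.png",np.hstack([a,b]))
```

```text
scene 0.5689741729897057 -0.15714146253114025 0.10353288590175083 -0.9480607243040892
top 0.5702633569551345 -0.15850517876308237 0.09060025558752054 -0.925637405157136
```

```bash
python3 -c "
import cv2,numpy as np
cv2.imwrite('pics/ov.png',cv2.resize(np.vstack([cv2.imread('pics/scene_ov.png'),cv2.imread('pics/top_ov.png')]),(600,600)))"
```

```text
(no output)
```

View pics/ov.png

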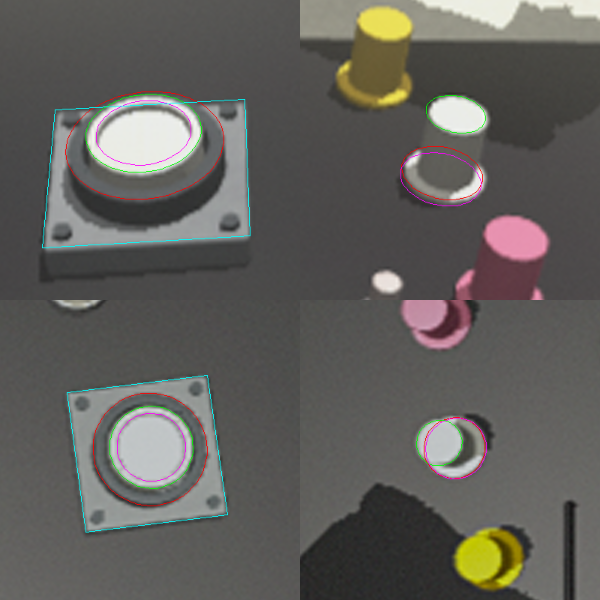

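Overlays fit well: cap at about (0.481, 0.302), fixture at (0.570, -0.158). Now I'll move above the cap. The jaw axis runs along (0.43, 0.90), clear of the neighbours.

```bash
python3 -m pendant '[1,-1,0,0,1, 1,-1,0,0,1, 1,-1,0,0,1, 1,-1,0,0,1, 1,-1,0,0,1, 1,-1,0,0,1, 1,-1,0,0,1, 1,-1,0,0,1, 1,-1,0,0,1, 1,-1,0,0,1]'
```

```text
t: 2.83
position: [0.4617, 0.3355, 0.2318]
tool_rot: [0.216, 0.976, 0.001, 0.0]
ft_force: [-0.1, -0.2, -0.7]
width: 0.0852
```

```bash
python3 -m pendant '[0.5,-0.9,-0.5,0,1, 0.4,-0.7,-1,0,1, 0,0,-1,0,1, 0,0,-1,0,1, 0,0,-1,0,1, 0,0,0,0,1]'
python3 - <<'E'
from h import *
s=viewer.snapshot("wrist");cv2.imwrite("pics/w1.png",s["frame"])
st=env.sense();print(st["position"],st["tool_rot"],s["fx"],s["cx"],s["cy"])
R=np.array(s["R"]);t=np.array(s["t"])
def pf(X):
    c=R@np.array(X)+t;th=np.arctan2(np.hypot(c[0],c[1]),c[2]);u=c[:2]/np.hypot(c[0],c[1]);return np.array([s["cx"],s["cy"]])+s["fx"]*th*u
f=s["frame"].copy()
a=np.linspace(0,2*np.pi,60)
for r,z,col in((.02,.06,(0,255,0)),(.028,.006,(0,0,255))):
    P=np.array([pf([.481+r*np.cos(b),.302+r*np.sin(b),z]) for b in a]);cv2.polylines(f,[P.round().astype(np.int32)],True,col,1)
print(pf([*st["position"][:2],.06]))
cv2.imwrite("pics/w1o.png",f)
E
```

```text
t: 3.33
position: [0.4864, 0.2961, 0.14]
tool_rot: [0.221, 0.975, 0.002, 0.003]
ft_force: [-2.1, 0.2, -1.1]
width: 0.0853
[0.48699327 0.29635647 0.14215516] [0.22055086 0.97536676 0.00235264 0.00338462] 371.64829954431775 318.7563738763665 234.0108379878899
[317.67413939 244.17525019]
```

View pics/w1o.png

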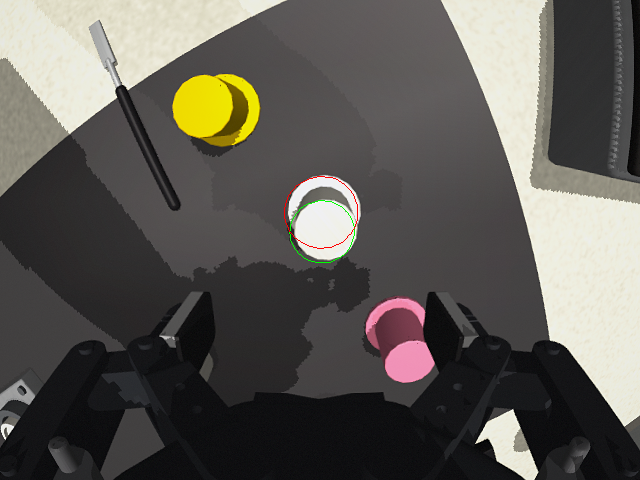

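The wrist view shows the silver cap at (324,230), within about 1 mm of the prediction. The yellow and pink decoys are clear of the fingers. Centring and descending.

```bash
python3 -m pendant '[-0.3,0.3,0,0,1, 0,0,0,0,1, 0,0,-1,0,1, 0,0,-1,0,1, 0,0,0,0,1]'
```

```text
t: 3.8
position: [0.4834, 0.3057, 0.1097]
tool_rot: [0.22, 0.976, 0.005, 0.008]
ft_force: [-1.5, 0.3, -1.1]
width: 0.0855
```

```bash
python3 -m pendant '[-0.1,-0.15,0,0,1, 0,0,0,0,1, 0,0,0,0,1]'; python3 -m pendant '[0,0,-0.5,0,1, 0,0,-0.5,0,1, 0,0,-0.5,0,1, 0,0,-0.5,0,1]'
```

```text
t: 4.05
position: [0.4822, 0.3037, 0.1142]
tool_rot: [0.219, 0.976, 0.006, 0.01]
ft_force: [0.2, -0.2, -0.9]
width: 0.0856
t: 4.38
position: [0.4853, 0.3047, 0.0765]
tool_rot: [0.219, 0.976, 0.009, 0.013]
ft_force: [-0.1, -0.0, -0.6]
width: 0.0857
```

```bash
python3 -m pendant '[0,0,0,0,1, 0,0,0,0,1]';python3 -c "
from h import *;s=env.sense();print(s['tool_rot'],s['qpos'],s['joint_velocities'],s['position'])";  python3 -m pendant '[0,0,0,0,1, 0,0,0,0,1,0,0,0,0,1, 0,0,0,0,1]';python3 -c "
from h import *;s=env.sense();print(s['tool_rot'],s['qpos'],s['joint_velocities'],s['position'])"
```

```text
t: 4.55
position: [0.4833, 0.304, 0.0725]
tool_rot: [0.219, 0.976, 0.007, 0.011]
ft_force: [-0.2, -0.3, -0.4]
width: 0.0853
[0.21897143 0.97564213 0.00723325 0.01102815] [ 3.32014312e-01  1.48087446e-02 -2.84888540e-01  1.24473114e+00
  7.30763377e-04  7.73583382e-01] [-0.00118114  0.01543124 -0.02771003 -0.01397766 -0.00051023 -0.00028326] [0.48332794 0.30396145 0.0724684 ]
t: 4.88
position: [0.4831, 0.3038, 0.0723]
tool_rot: [0.219, 0.976, 0.007, 0.011]
ft_force: [0.6, -0.2, -0.2]
width: 0.0857
[0.21901709 0.97563795 0.00697773 0.01064988] [ 3.31982571e-01  1.52884744e-02 -2.84787879e-01  1.24526433e+00
  6.92737043e-04  7.73641757e-01] [ 0.00103692 -0.00378134  0.00547348  0.00120591  0.00075712 -0.00171563] [0.48307049 0.30384183 0.07225107]
```

```bash
python3 -m pendant '[-0.1,-0.1,-0.3,0,1, 0,0,-0.3,0,1, 0,0,-0.3,0,1, 0,0,-0.3,0,1, 0,0,-0.3,0,1, 0,0,-0.3,0,1, 0,0,-0.2,0,1,0,0,0,0,1, 0,0,0,0,1]'
```

```text
t: 5.63
position: [0.4805, 0.3015, 0.0275]
tool_rot: [0.219, 0.976, 0.007, 0.011]
ft_force: [-0.9, -0.5, 0.1]
width: 0.0851
```

Position is good (0.4805, 0.3015). Lower to about 0.021 and close.

```bash
python3 -m pendant '[0,0,-0.3,0,1, 0,0,0,0,1, 0,0,0,0,0, 0,0,0,0,0, 0,0,0,0,0, 0,0,0,0,0, 0,0,0,0,0, 0,0,0,0,0, 0,0,0,0,0, 0,0,0,0,0]'
python3 - <<'E'
from h import *
s=viewer.snapshot("scene");cv2.imwrite("pics/s2.png",cv2.resize(s["frame"][170:320,360:560],None,fx=4,fy=4,interpolation=cv2.INTER_CUBIC))
print(env.sense())
E
```

```text
t: 6.47
position: [0.4814, 0.3019, 0.0223]
tool_rot: [0.219, 0.976, 0.007, 0.011]
ft_force: [0.1, -0.1, -0.9]
width: 0.0388
{'t': 6.5167, 'qpos': array([ 3.29480368e-01,  4.55342228e-02, -3.47832508e-01,  1.15026100e+00,
        8.27103174e-04,  7.71134963e-01]), 'joint_velocities': array([ 1.47552766e-04, -1.73635176e-03,  1.75612103e-03, -4.21133568e-05,
       -1.00274876e-03,  1.14459954e-03]), 'joint_torque': array([-4.87530691e-03, -5.09776175e+01,  4.86173058e+01, -3.10072079e-01,
        2.45677371e-02,  1.24275488e-03]), 'position': array([0.48143534, 0.30185662, 0.02223955]), 'tool_rot': array([0.2190112 , 0.9756277 , 0.00745615, 0.01136216]), 'ft_force': array([-0.04802591, -0.72112299, -0.98766773]), 'ft_torque': array([-0.02286604,  0.05677011,  0.05830479]), 'width': 0.038880475847871375}
```

View pics/s2.png

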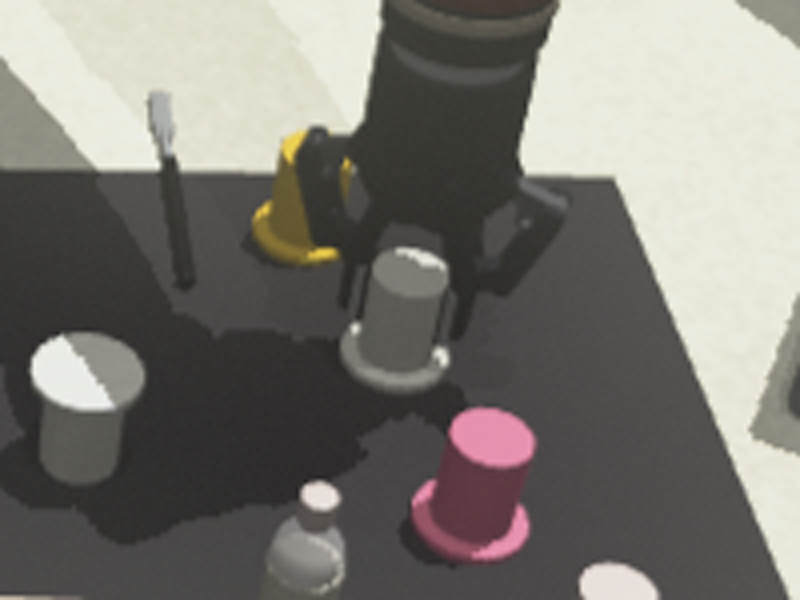

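The cap is gripped (width 38.9 mm) and upright in the jaws. Lifting.

```bash
python3 -m pendant '[0,0,0.3,0,0, 0,0,0.5,0,0, 0,0,0.7,0,0, 0,0,0.7,0,0, 0,0,0.7,0,0, 0,0,0.7,0,0, 0,0,0.7,0,0, 0,0,0.7,0,0, 0,0,0.7,0,0, 0,0,0.5,0,0]';python3 -m pendant '[0,0,0,0,0, 0,0,0,0,0]'
```

```text
t: 7.35
position: [0.4779, 0.3007, 0.1549]
tool_rot: [0.219, 0.976, 0.006, 0.009]
ft_force: [0.3, 0.9, -1.5]
width: 0.039
t: 7.52
position: [0.4793, 0.3012, 0.1586]
tool_rot: [0.219, 0.976, 0.007, 0.011]
ft_force: [-0.0, 0.2, -2.4]
width: 0.0391
```

```bash
python3 -m pendant '[0.1,-0.5,0,0,0, 0.2,-1,0,0,0, 0.2,-1,0,0,0, 0.2,-1,0,0,0, 0.2,-1,0,0,0, 0.2,-1,0,0,0, 0.2,-1,0,0,0, 0.2,-1,0,0,0, 0.2,-1,0,0,0, 0.2,-1,0,0,0]';python3 -m pendant '[0.2,-1,0,0,0, 0.2,-1,0,0,0, 0.2,-1,0,0,0, 0.2,-1,0,0,0, 0.2,-1,0,0,0, 0.2,-1,0,0,0, 0.2,-1,0,0,0, 0.2,-1,0,0,0, 0.1,-0.5,0,0,0, 0,0,0,0,0]'
```

```text
t: 8.35
position: [0.512, 0.1003, 0.1485]
tool_rot: [0.216, 0.976, 0.005, 0.005]
ft_force: [0.6, 0.1, -2.3]
width: 0.039
t: 9.18
position: [0.5389, -0.0871, 0.1368]
tool_rot: [0.219, 0.976, 0.004, -0.003]
ft_force: [-0.5, -0.5, -2.7]
width: 0.0389
```

```bash
python3 -m pendant '[0.3,-0.7,0.2,0,0, 0.3,-0.7,0.1,0,0, 0.3,-0.7,0.1,0,0, 0.3,-0.7,0.1,0,0, 0.2,-0.4,0,0,0, 0,0,0,0,0, 0,0,0,0,0]'
```

```text
t: 9.77
position: [0.564, -0.149, 0.1428]
tool_rot: [0.219, 0.976, 0.006, -0.008]
ft_force: [0.1, 0.6, -2.8]
width: 0.0384
```

```bash
python3 -m pendant '[0.35,-0.45,-0.5,0,0, 0,0,-0.5,0,0, 0,0,0,0,0, 0,0,0,0,0]'
cat > look.py <<'E'
import sys
from fit import *
st=env.sense();print(st["position"],st["tool_rot"],st["ft_force"])
zb=float(sys.argv[2]); x,y=float(sys.argv[3]),float(sys.argv[4]); out=[]
for n,C,(w,h) in(("scene",(236,255),(80,60)),):
    s=viewer.snapshot(n);K=5
    f=cv2.resize(s["frame"],None,fx=K,fy=K,interpolation=cv2.INTER_CUBIC); g=f.copy()
    for (xx,yy,rr,z,col) in((x,y,.028,zb,(0,0,255)),(x,y,.028,zb+.006,(0,0,255)),(x,y,.02,zb+.06,(0,255,0)),(.5697,-.158,.051,.05,(255,255,0)),(.5697,-.158,.037,.06,(255,0,255))):
        cv2.polylines(f,[np.array([np.array(proj(s,p))*K+2 for p in circ(xx,yy,rr,z)]).round().astype(np.int32)],True,col,1)
    for q in (g,f): out.append(q[(C[1]-h)*K:(C[1]+h)*K,(C[0]-w//2-5)*K:(C[0]+w//2+5)*K])
cv2.imwrite(sys.argv[1],np.hstack(out)[:600,:800*2] if np.hstack(out).shape[1]<=800 else cv2.resize(np.hstack(out),(800,int(800*out[0].shape[0]/np.hstack(out).shape[1]))))
E
python3 look.py pics/l1.png 0.099 .57 -.158
```

```text
t: 10.1
position: [0.5697, -0.1541, 0.1213]
tool_rot: [0.217, 0.976, 0.007, -0.009]
ft_force: [-0.2, 0.4, -1.6]
width: 0.0388
[ 0.56967405 -0.15405408  0.12125074] [ 0.21729811  0.97604098  0.00692349 -0.00880871] [-0.23045585  0.44069856 -1.56900767]
```

View pics/l1.png

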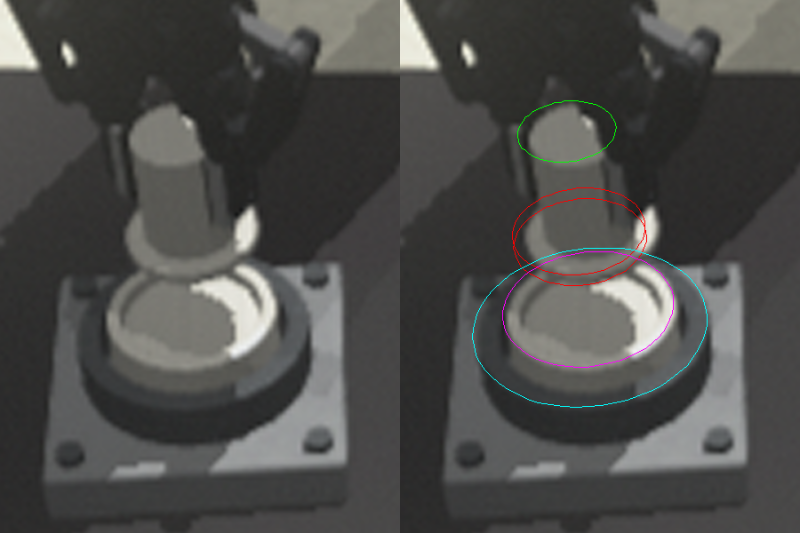

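```bash
cat > fit2.py <<'E'
import sys
from fit import *
zt=float(sys.argv[1]);st=env.sense();print(st["position"])
s=viewer.snapshot("scene")
R=np.array(s["R"]);t=np.array(s["t"]);C0=[proj(s,[.57,-.155,zt+.03])]
ds=[d for d in nets.regions_of("scene","cap_center") if np.hypot(*(np.array(d["location"])-C0[0]))<20]
print([(d["confidence"],d["location"],d["mask"].sum()) for d in ds],C0)
m=ds[0]["mask"];
def P(p):
    x,y,ax,ay=p[0]/1000,p[1]/1000,p[2]/50,p[3]/50
    u=np.array([ax,ay,1]);u/=np.linalg.norm(u);e1=np.cross([0,1,0],u);e1/=np.linalg.norm(e1);e2=np.cross(u,e1)
    a=np.linspace(0,2*np.pi,60)[:,None];b=np.array([x,y,zt])
    c=lambda r,h:b+u*h+r*(np.cos(a)*e1+np.sin(a)*e2)
    return [np.r_[c(.028,0),c(.028,.006)],np.r_[c(.02,.006),c(.02,.06)]]
def pj(X):
    c=X@R.T+t;return np.c_[s["fx"]*c[:,0]/c[:,2]+s["cx"],s["fy"]*c[:,1]/c[:,2]+s["cy"]]
def img(p):
    im=np.zeros((480,640),np.uint8)
    for Q in P(p): cv2.fillConvexPoly(im,cv2.convexHull((pj(Q)*16).round().astype(np.int32)),255,cv2.LINE_AA,4)
    return im/255.
def c(p):
    q=img(p);return -np.minimum(q,m).sum()/np.maximum(q,m).sum()+1e-3*(p[2]**2+p[3]**2)
p0=np.array([568,-154,0,0.])
r=minimize(c,p0,method="Nelder-Mead",options=dict(initial_simplex=np.r_[[p0],p0+np.diag([6,6,2,2.])],xatol=.01,fatol=1e-5,maxiter=400))
print("x,y mm",r.x[:2],"tilt",r.x[2:]/50,-r.fun)
K=5;f=cv2.resize(s["frame"],None,fx=K,fy=K,interpolation=cv2.INTER_CUBIC);g=f.copy()
for Q in P(r.x): cv2.polylines(f,[cv2.convexHull((pj(Q)*K+2).round().astype(np.int32))],True,(0,0,255),1)
cs,_=cv2.findContours(cv2.resize(m.astype(np.uint8),None,fx=K,fy=K,interpolation=cv2.INTER_NEAREST),0,1);cv2.drawContours(f,cs,-1,(0,255,0),1)
x0,y0=191*K,195*K
cv2.imwrite(sys.argv[2],np.hstack([q[y0:y0+600,x0:x0+400] for q in (g,f)]))
E
python3 fit2.py 0.099 pics/f1.png
```

```text
[ 0.56949267 -0.15380153  0.12112481]
[(0.8, [230.2, 241.2], np.int64(714))] [[231.2, 236.7]]
x,y mm [ 567.32224297 -154.25011038] tilt [0.00752384 0.00156358] 0.6959408510361728
```

View pics/f1.png

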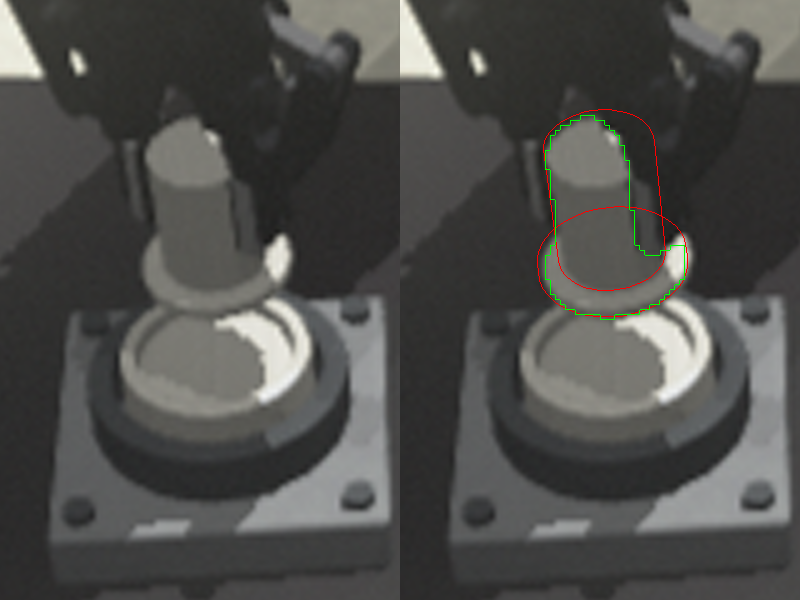

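The apparent lean comes from the right finger hiding part of the cylinder; the true tilt is small. The cap base is at (0.567, -0.154), so it needs about +2/-3 mm.

```bash
python3 -m pendant '[0.1,-0.15,-0.3,0,0, 0,0,-0.3,0,0, 0,0,-0.3,0,0, 0,0,-0.3,0,0, 0,0,0,0,0, 0,0,0,0,0,0,0,0,0,0]'; python3 fit2.py 0.071 pics/f2.png
```

```text
t: 10.83
position: [0.5721, -0.1573, 0.096]
tool_rot: [0.217, 0.976, 0.007, -0.008]
ft_force: [-0.2, -0.7, -1.5]
width: 0.0386
[ 0.57214221 -0.15727125  0.09600232]
[(0.75, [227.6, 253.5], np.int64(700))] [[232.6, 248.0]]
x,y mm [ 568.18552636 -157.36774245] tilt [ 0.01281733 -0.00528418] 0.7053169117772289
```

View pics/f2.png

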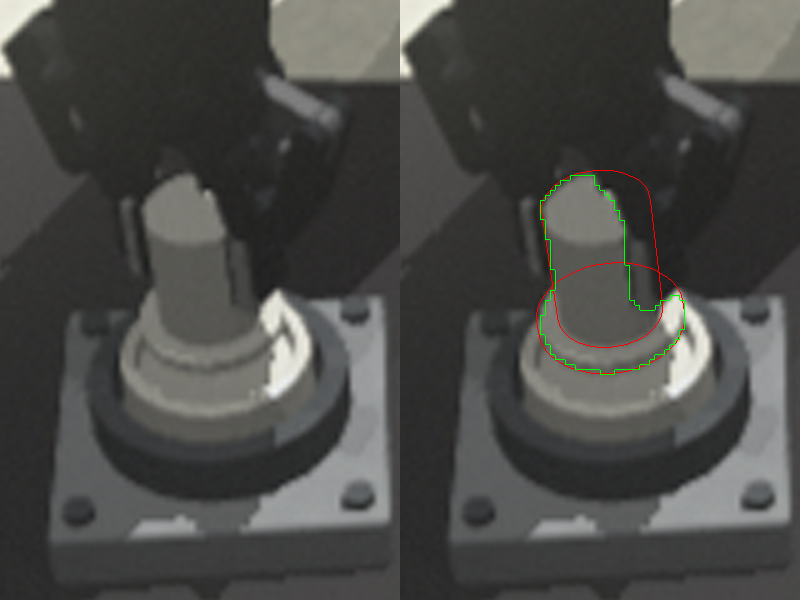

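Base is around (0.570, -0.157), centred over the pocket. Lowering it in.

```bash
python3 -m pendant '[-0.05,0,-0.25,0,0, 0,0,-0.25,0,0, 0,0,-0.2,0,0, 0,0,0,0,0, 0,0,0,0,0]'
```

```text
t: 11.35
position: [0.5716, -0.1576, 0.0815]
tool_rot: [0.217, 0.976, 0.006, -0.007]
ft_force: [-0.1, -0.4, -1.9]
width: 0.0387
```

```bash
python3 -m pendant '[-0.04,0,-0.15,0,0, 0,0,-0.1,0,0, 0,0,0,0,0, 0,0,0,0,0]';  python3 fit2.py 0.055 pics/f3.png
```

```text
t: 11.68
position: [0.5707, -0.1576, 0.0759]
tool_rot: [0.217, 0.976, 0.006, -0.007]
ft_force: [-0.5, 0.9, -1.6]
width: 0.039
[ 0.57068649 -0.15757632  0.07593792]
[(0.68, [232.6, 259.6], np.int64(658))] [[233.3, 254.3]]
x,y mm [ 569.52175024 -157.35790157] tilt [ 0.01464798 -0.00539911] 0.6748097796568997
```

View pics/f3.png

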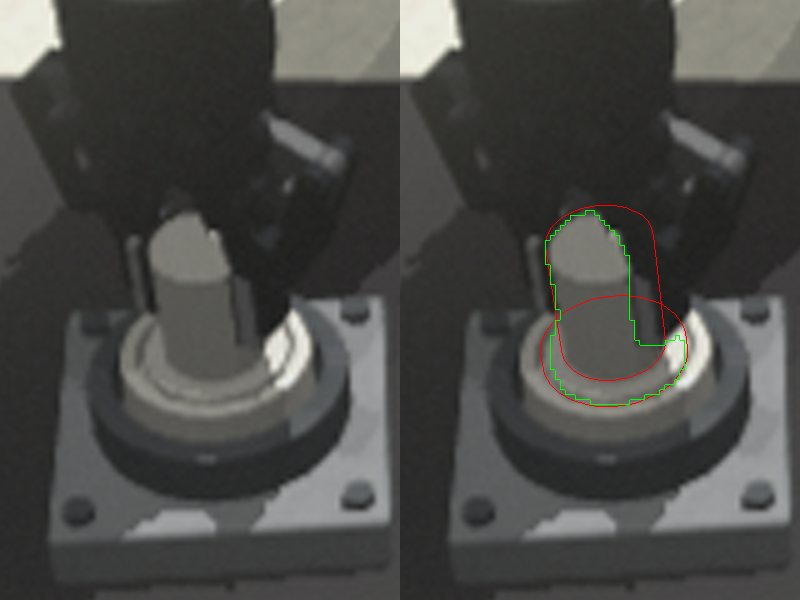

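The flange is inside the pocket, concentric and just off the floor. I'll release so it seats flat, raise, then press on the flat top with shut fingers.

```bash
python3 -m pendant '[0,0,0,0,0.7, 0,0,0,0,0.9, 0,0,0,0,1, 0,0,0,0,1, 0,0,0,0,1, 0,0,0,0,1, 0,0,0,0,1]';  python3 -m pendant '[0,0,0.3,0,1, 0,0,0.5,0,1, 0,0,0.5,0,1, 0,0,0.5,0,1, 0,0,0.5,0,1, 0,0,0.5,0,1, 0,0,0.5,0,1, 0,0,0.3,0,1, 0,0,0,0,1, 0,0,0,0,1]'; python3 fit2.py 0.053 pics/f4.png
```

```text
t: 12.37
position: [0.5721, -0.1583, 0.0781]
tool_rot: [0.217, 0.976, 0.006, -0.005]
ft_force: [-0.1, 0.5, 0.4]
width: 0.0855
t: 13.2
position: [0.573, -0.1587, 0.1611]
tool_rot: [0.217, 0.976, 0.005, -0.003]
ft_force: [-0.8, 1.2, -0.1]
width: 0.0852
[ 0.5729949  -0.15873166  0.16110779]
[(0.9, [230.8, 263.6], np.int64(818))] [[233.4, 255.1]]
x,y mm [ 566.67549049 -157.14621551] tilt [ 0.02627383 -0.00118139] 0.8442148616544894
```

View pics/f4.png

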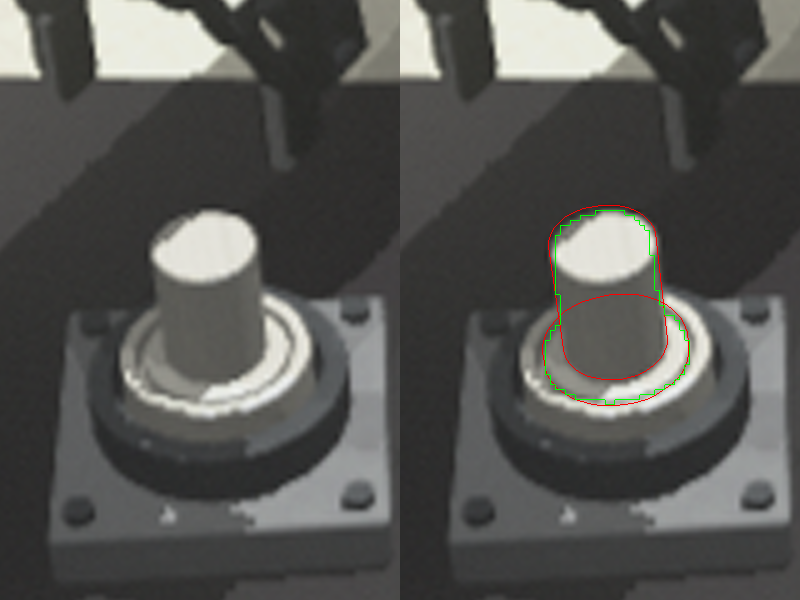

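Seated flat and concentric. Close the fingers and descend.

```bash
python3 -m pendant '[-0.2,0.05,0,0,0, 0,0,0,0,0, 0,0,0,0,0, 0,0,0,0,0, 0,0,0,0,0, 0,0,0,0,0, 0,0,0,0,0, 0,0,0,0,0, 0,0,0,0,0]';  python3 -m pendant '[0,0,-0.3,0,0, 0,0,-0.3,0,0, 0,0,-0.3,0,0, 0,0,-0.3,0,0, 0,0,-0.3,0,0, 0,0,0,0,0, 0,0,0,0,0]'
```

```text
t: 14.05
position: [0.5668, -0.1567, 0.1573]
tool_rot: [0.217, 0.976, 0.006, -0.006]
ft_force: [0.5, 1.0, 0.7]
width: -0.0001
t: 14.63
position: [0.5662, -0.1564, 0.1228]
tool_rot: [0.217, 0.976, 0.006, -0.007]
ft_force: [-0.2, 0.5, 0.4]
width: -0.0005
```

```bash
python3 -m pendant '[0.15,-0.05,-0.15,0,0, 0,0,-0.15,0,0, 0,0,-0.1,0,0, 0,0,0,0,0, 0,0,0,0,0]'; python3 -m pendant '[0,0,-0.1,0,0, 0,0,-0.1,0,0, 0,0,0,0,0]'
```

```text
t: 15.05
position: [0.5698, -0.1576, 0.1143]
tool_rot: [0.217, 0.976, 0.006, -0.007]
ft_force: [-0.6, -0.5, 0.3]
width: 0.0
t: 15.3
position: [0.5703, -0.1579, 0.1116]
tool_rot: [0.217, 0.976, 0.006, -0.006]
ft_force: [-2.1, 1.2, 6.1]
width: 0.0003
```

Contact at the expected height (6 N). Pressing on.

```bash
python3 -m pendant '[0,0,-0.15,0,0, 0,0,-0.15,0,0, 0,0,-0.1,0,0]'; python3 -m pendant '[0,0,-0.1,0,0, 0,0,0,0,0, 0,0,0,0,0]'
```

```text
t: 15.55
position: [0.5707, -0.1581, 0.1064]
tool_rot: [0.217, 0.976, 0.006, -0.005]
ft_force: [-4.1, 1.2, 9.2]
width: -0.0005
t: 15.8
position: [0.5706, -0.1581, 0.107]
tool_rot: [0.217, 0.976, 0.005, -0.004]
ft_force: [-4.0, 2.0, 8.7]
width: 0.0001
```

```bash
python3 -m pendant '[-0.05,0,-0.15,0,0, -0.03,0,-0.12,0,0, 0,0,-0.05,0,0]'; python3 -m pendant '[0,0,0,0,0, 0,0,0,0,0, 0,0,0,0,0]'
```

```text
t: 16.05
position: [0.5704, -0.158, 0.1046]
tool_rot: [0.217, 0.976, 0.005, -0.002]
ft_force: [-3.9, 0.9, 9.4]
width: -0.0003
t: 16.3
position: [0.5705, -0.158, 0.1078]
tool_rot: [0.216, 0.976, 0.005, -0.001]
ft_force: [-2.8, 1.7, 8.0]
width: 0.0
```

Zero-shift rows let the spring creep back, so I'll keep a downward bias and check how the pose settles with the last target held.

```bash
cat > hold.py <<'E'
from h import *
for i in range(8):
    s=viewer.snapshot("scene");e=env.sense();
    if i%2==1: print(e["t"],e["position"].round(4),e["ft_force"].round(1),e["tool_rot"].round(3))
E
python3 -m pendant '[-0.03,0,-0.15,0,0, -0.03,0,-0.15,0,0, 0,0,-0.15,0,0, 0,0,-0.15,0,0]'; python3 hold.py
```

```text
t: 16.63
position: [0.5706, -0.158, 0.1014]
tool_rot: [0.216, 0.976, 0.004, 0.002]
ft_force: [-4.1, 1.4, 11.3]
width: 0.0004
16.7333 [ 0.5704 -0.158   0.1012] [-3.9  2.  11.7] [0.216 0.976 0.004 0.001]
16.8333 [ 0.5705 -0.158   0.1014] [-4.3  2.5 11.9] [0.216 0.976 0.004 0.001]
16.9333 [ 0.5705 -0.158   0.1014] [-5.4  2.5 11.4] [0.216 0.976 0.004 0.001]
17.0333 [ 0.5705 -0.158   0.1015] [-4.4  1.4 11. ] [0.216 0.976 0.004 0.001]
```

```bash
python3 -m pendant '[0,0,-0.08,0,0]'; python3 hold.py; python3 fit2.py 0.043 pics/f5.png
```

```text
t: 17.12
position: [0.5706, -0.1581, 0.1014]
tool_rot: [0.216, 0.976, 0.004, 0.002]
ft_force: [-5.4, 1.3, 12.3]
width: -0.0001
17.2167 [ 0.5706 -0.158   0.1013] [-5.2  1.9 12. ] [0.216 0.976 0.004 0.002]
17.3167 [ 0.5705 -0.158   0.1013] [-5.2  1.5 11.2] [0.216 0.976 0.004 0.002]
17.4167 [ 0.5706 -0.158   0.1013] [-5.8  2.3 11.4] [0.216 0.976 0.004 0.002]
17.5167 [ 0.5706 -0.158   0.1013] [-4.9  1.4 12.3] [0.216 0.976 0.004 0.002]
[ 0.57056806 -0.15804667  0.10133329]
[(0.79, [232.9, 264.4], np.int64(658))] [[233.9, 259.0]]
x,y mm [ 567.219371   -157.61761451] tilt [0.02084423 0.00326405] 0.6874869096313238
```

View pics/f5.png

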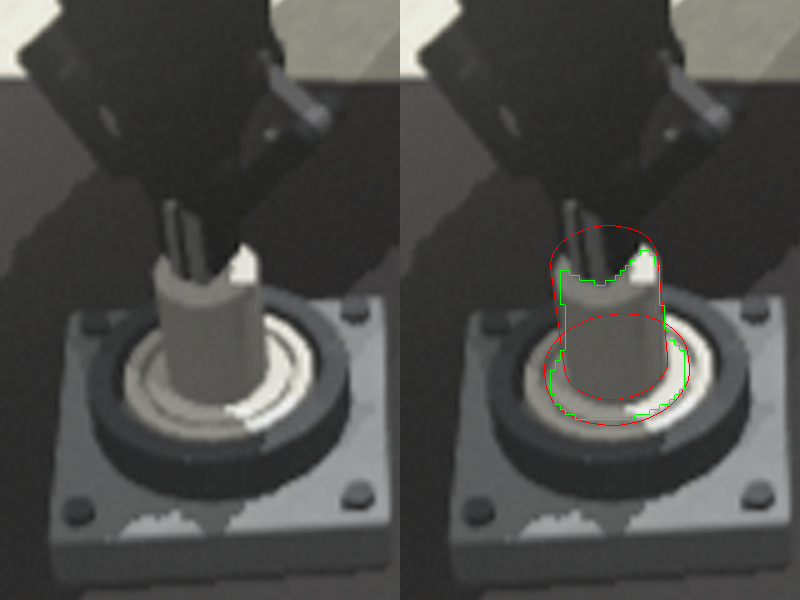

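The nest rim now looks about level with the collar top, cap seated. Force (≈11.7 N vs 11 N expected) and z (0.1013 vs 0.103) both say about 1.3 mm too deep, so I'll ease up slightly.

```bash
python3 -m pendant '[-0.03,0,-0.02,0,0]'; python3 hold.py
```

```text
t: 17.7
position: [0.5702, -0.158, 0.1022]
tool_rot: [0.216, 0.976, 0.004, 0.002]
ft_force: [-2.2, 3.2, 10.7]
width: 0.0
17.8 [ 0.5703 -0.158   0.1025] [-3.5  2.7 11.6] [0.216 0.976 0.004 0.002]
17.9 [ 0.5703 -0.158   0.1025] [-3.3  3.4 11.1] [0.216 0.976 0.004 0.002]
18.0 [ 0.5703 -0.158   0.1024] [-3.7  2.2 10.9] [0.216 0.976 0.004 0.002]
18.1 [ 0.5703 -0.158   0.1024] [-3.5  3.6 11.2] [0.216 0.976 0.004 0.002]
```

Steady: z 0.1025, 11.2 N, roughly 10.4 mm of travel. One image check of the rim against the collar and of the other objects.

Run:
```python
from fit import *
s=viewer.snapshot("scene");K=8
f=cv2.resize(s["frame"],None,fx=K,fy=K,interpolation=cv2.INTER_CUBIC);g=f.copy()
# fixture seen in this camera at (.569,-.1571)
for rr,z,col in((.037,.05,(0,255,0)),(.037,.054,(0,0,255)),(.037,.046,(255,0,0)),(.051,.05,(255,255,0))):
    cv2.polylines(f,[np.array([np.array(proj(s,p))*K+3.5 for p in circ(.569,-.1571,rr,z)]).round().astype(np.int32)],True,col,1)
x0,y0=208*K,245*K
cv2.imwrite("pics/f6.png",np.hstack([q[y0:y0+440,x0:x0+400] for q in(g,f)]))
for q in("spare_center","jar","liquid","dish","model","dropper"):
    d=nets.recognise("scene",q)
    if d:print(q,d[0]["location"],d[0]["confidence"])
cv2.imwrite("pics/s3.png",s["frame"])
```

```text
spare_center [380.7, 268.0] 0.78
jar [225.4, 277.4] 0.65
liquid [433.8, 310.8] 0.69
dish [255.6, 347.9] 0.77
dropper [125.1, 264.8] 0.9
```

View pics/f6.png

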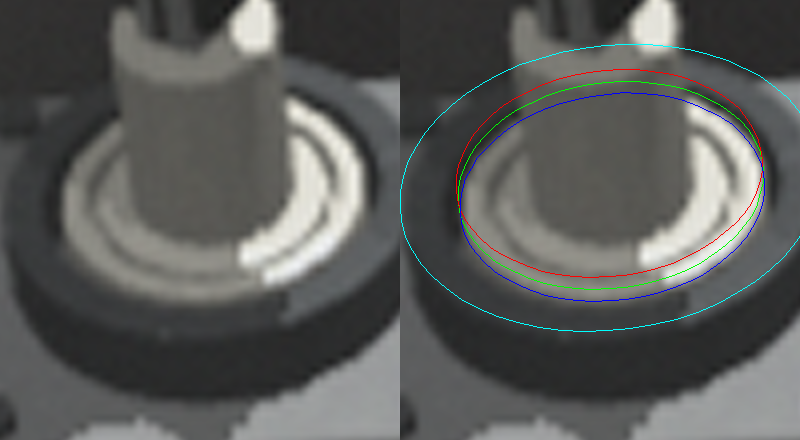

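View pics/s3.png

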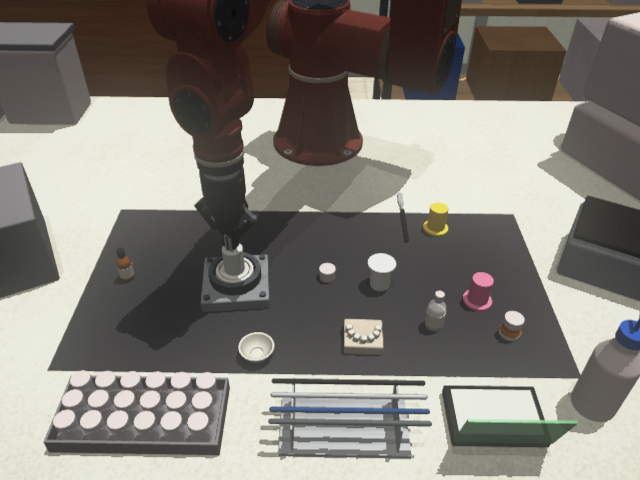

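The overlay sits about 13 px high for the collar edge and the rim alike, so the rim is level with the collar. Nothing else has moved. Handing in.

Run:
```python
from h import *
e=env.sense();print(e["t"],e["position"],e["ft_force"])
print(workorder.job_done())
```

```text
18.45 [ 0.57029089 -0.15800462  0.10240638] [-4.59687952  1.78428342 10.93820461]
the job is handed in; nothing more can be done
None
```

I handed the job in at 18.5 s with the cap seated flange-down in the nest and the shut fingers still pressing on its flat top. I gripped the silver flange-down cap, set it in the pocket and released it so it sat flat. I then closed the gripper and pressed straight down.

**Depth:** the tool held steady at z = 0.1024 m with about 11 N upward force. Height and force both put the travel at roughly 10.5 mm. In the last scene picture the nest rim looks level with the collar top.

**Seating:** when I released the cap, and again during the press, it looked concentric in the pocket. The fit to the scene camera put its axis within about 3 mm of the nest centre, with a tilt of about 0.02 rad. The fingers partly hid the cap in the press pictures, so those fits are rough.

**Other objects:** the spare cap, liquid, dish and dropper were found within a few pixels of their starting positions. The network misplaced the jar (it reported it at the fixture) and did not report the model. The stain and spatula were not queried. All four stand where they were in the final picture.

**Disagreements:**
- A sideways force of about 4 N remained on the tool, from friction on the cap's top.
- The first press went about 1.3 mm too deep, so I eased it back before handing in.

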